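Slide the spice tin into its dock under the spring cover

TASK

Put the flat black spice tin away in its bamboo dock: with one fingertip press the long red paddle down to hold the spring-closed white cover open, and while it is held, push the tin along its track with the other fingertip, under the cover and fully home against the back stop. Then take the fingers away so that the cover springs fully shut over the tin. Only push the tin, never lift or tip it, and leave everything else where it stands.

Things in the scene. Friction and masses are not known exactly. Their poses are not given: they have to be found in the camera images.
- dock: Bamboo dock fixed to the table: board 200 x 165 mm, its top (the deck) 12 mm above the table. Origin on its underside, below the cover's hinge line and front edge; x along the track in the pushing direction (away from the robot), y left, z up. Board: x -125 to 75, y -80 to 85 mm. Everything but cover and paddle stays under 38 mm above the table.
- dock_track (a point): Near end of the track, on the deck, on its centre line (dock x -125, y -40, z 12 mm). The track is a straight 50 mm wide lane along dock x (y -65 to -15 mm) between rails 5 mm thick and 10 mm high, from here to the back stop, a wall 26 mm high whose near face is at dock x 60 mm.
- tin: Flat black rectangular tin with a paper label, loose on the deck in the track before the shut cover: 50 mm long (its x, nearly along the track), 42 mm wide (y), 22 mm high, 60 to 130 g. Origin at the centre of its underside, at first 40 to 62 mm before the cover's front edge.
- dock_home (a point): The place of the tin's origin when it is fully home against the back stop: on the deck, on the track's centre line, 35 mm beyond the cover's front edge (dock x 35, y -40, z 12 mm).
- flap (a joint): Opening angle of the white cover and red paddle (one rigid piece), rad: 0 shut, 0.72 open at a hard stop. Hinge line along dock x at dock y 0, 4 mm above the deck. A spring shuts it: pressing the paddle down 42 mm out from the hinge takes about 2 N at first, 5 N near the stop. The cover swings up and to the left (+y); the tin passes under it at 0.60 or more.
- cover_lip (a point): Lower right corner of the white cover's front lip, on the cover. Shut, the cover spans dock x 0 to 60, y 0 to -38 mm, 24 to 27 mm above the deck; its lip at x 0 to 3, y -38 to -24 mm hangs to 14 mm above the deck and blocks the tin. Open 0.65, it is all left of y -25 mm, under 46 mm above the deck: a finger fits in the lane's centre (beyond x 0 it blocks closing).
- paddle_mid (a point): Middle of the upper face of the red paddle (40 mm out from the hinge, dock x -29 mm), a plate 178 mm long, 69 wide, 3 thick, left of the hinge line beside the whole track (dock x -118 to 60 mm, 6 to 75 mm out from the hinge). Shut: slopes up to the left at 0.72 rad, outer edge 53 mm above the deck; fully pressed: level, top 5.5 mm above it. A fingertip can slide along it while pressing.
- canister0: Matte black round tin canister, 57 mm across, 100 mm high, standing in a slotted bamboo stand (74 x 270 x 45 mm), origin under its centre. Bystander.
- canister1: Matte black round tin canister, 57 mm across, 100 mm high, standing in a slotted bamboo stand (74 x 270 x 45 mm), origin under its centre. Bystander.
- canister2: Matte black round tin canister, 57 mm across, 100 mm high, standing in a slotted bamboo stand (74 x 270 x 45 mm), origin under its centre. Bystander.
- canister3: Matte black round tin canister, 57 mm across, 100 mm high, standing in a slotted bamboo stand (74 x 270 x 45 mm), origin under its centre. Bystander.
- suribachi: White porcelain grinding bowl, 156 mm across, 62 mm high, origin under its centre. Bystander.
- stick: Pale cypress grinding stick lying flat, 170 mm long (its x), 20 mm thick, origin under its centre. Bystander.
- grinder: Brass bell-shaped nutmeg grinder, 68 mm across, 108 mm high, origin under its centre. Bystander.
- salt_jar: White ceramic jar with a wooden cap, 56 mm across, 85 mm high, origin under its centre. Bystander.
There are look-alikes about, which are no part of the job. Of the things that look like the tin, the middle-sized one is meant.

How it is judged:
By the outcome, as a careful person would: the job done as asked, in the order asked, and still so for the second after the job is handed in, with the robot touching nothing.
It also fails if it takes over 45 s, if anything falls off the work surface, if the arm or the gripper's body presses on something with over 40 N, if the wrist force passes 120 N, or if a joint passes its speed limit or range.

ROBOT

A 7-joint arm with a two-finger parallel gripper is mounted at the origin on the work surface. World frame = base frame: x ahead of the robot, y to its left, z up, the work surface at z = 0. Lengths are in m, angles in rad, forces in N, time in s.
With the tool pointing down it reaches from about 0.425 to 0.925 m from the base axis. Payload 6.8 kg.
Tool frame: the origin (TCP) lies on the centre line of the jaws, within the pads' length; the fingertips stand 19 mm ahead of it and the grasp point (between the pads) is the TCP; z points along the fingers, y is the line along which they close (so a half turn about z gives the same grasp; the last joint's range is limited). The gripper opens to 85 mm and grips with 20 to 120 N. Pads are 22 mm wide; open, the fingers measure 114 mm over their backs; the gripper's body (76 mm by 85 mm) begins 54 mm behind the grasp point. The pads swing forward as they close: fully open they stand 13 mm farther back than shut.
Start: joints at [1.022, 0.477, 0.022, 1.555, -0.011, 1.109, -0.083], TCP at [0.288, -0.61, 0.25] pointing down, gripper open.
Joint ranges: [-2.96, 2.96], [-0.34, 2.1], [-1.41, 1.46], [0.24, 2.44], [-1.37, 4.51], [0.17, 1.92], [-2.96, 2.96]. Speed limits (rad/s): [2.39, 2.39, 3.14, 3.14, 3.14, 3.14, 3.14].

INTERFACE

Orientations are given as a rotation vector (axis times angle).
In Python, from bench import r gives the robot as it stands. The module is installed in compiled form; this text tells all that it offers.
- The arm moves only by the tool arm_command, never from a script. Its argument "rows" is a list of rows, each an object of numbers: "fingers": the opening, from -1 (shut) to 1 (fully open); "x", "y", "z": the shift along the tool's x, y, z in m; "ax", "ay", "az": the turn, a rotation vector about the tool's x, y, z in degrees. In form: [{"fingers": .., "x": .., "y": .., "z": .., "ax": .., "ay": .., "az": ..}, ...]. A call has 1 to 10 rows; each row shifts and turns the commanded pose from where the row before left it, along the tool's axes as they then stand; what a row does not reach is not made up. A row lasts 1/12 s, in which the tool goes at most 41.7 mm and 7.16 degrees, less where a joint would pass 70% of its speed; a pose out of reach is approached as far as the arm can. A call is refused whole if a number of a shift passes 0.0417 or a number of a turn 7.16, either way. A call with a gripper value outside its range is refused whole. The fingers move at their own pace and stop on an object; "grip_force" is the grip in N (left out, the last holds). Time passes only in rows, so rows that do not move let the fingers close. It gives the time, the measured TCP pose, the force, the opening and the grip force at its end, in the units of the state.
- r.get_obs(): the state, without advancing time (a new reading comes with each control period).
- r.grab_frame(name): name is "side" or "top" or "wrist"; returns a dict with "frame" (400x640x3 uint8, red, green, blue), "depth" (400x640 float32, m along the optical axis (not along the pixel's ray), 0 where there is no reading), "K" (3x3 intrinsics, pixels), "world_from_camera" (4x4, takes a point from camera to world coordinates). Camera axes: x right, y down, z forward; pixel columns grow to the right and rows downward; lengths in m; the calibration is good to about 2 mm. A picture is of the moment at which its call begins.
- r.hand_in(): hands the job in; it is judged then, once.
The state is a dict: "clock": time; "joints": joint angles; "qvel": joint speeds; "tau": joint torques, N m; "tcp_pos": TCP position; "orientation": TCP orientation; "contact_force": force on the tool from outside, world axes, zero at the start; "moment": the same for the moment, N m; "grip_width": finger opening in m; "gripper_force": force on a finger pad.
Only numpy, scipy, OpenCV 4.12 (cv2) and the standard library are available. Lean on these libraries where they do the work, as an engineer would, in place of code of your own. Each camera call takes 0.05 s, during which the arm holds its last target. There are 200 camera calls.

## Working session

There is one attempt and no reset: what is moved stays moved. The work goes in short steps, Python scripts to look and compute and a tool call to move; the robot and the scene stay as the last step left them, time stands still between calls to the robot, and variables do not carry over. Pictures are saved under pics/ and viewed, at most 10 in all, crops included, and the job is handed in when it is done.

Besides the shell and the picture viewer there is one more tool, called by a JSON object that holds its "fn" and its "kwargs". arm_command: Moves the arm, as the interface text tells. Its arguments: {"type":"object","properties":{"rows":{"type":"array"},"grip_force":{"type":"number"}},"required":["rows"]}

```bash
mkdir -p pics; cat > h.py <<'E'
import numpy as np, cv2
from bench import r
from scipy.spatial.transform import Rotation as R
def shot(n,f):
    d=r.grab_frame(n); cv2.imwrite(f'pics/{f}.png',d['frame'][:,:,::-1]); np.savez(f'pics/{f}.npz',**d); return d
def pt(f,u,v):
    d=np.load(f'pics/{f}.npz'); z=np.median([q for q in d['depth'][v-1:v+2,u-1:u+2].ravel() if q>0] or [0])
    p=np.linalg.inv(d['K'])@[u,v,1]*z; return (d['world_from_camera']@np.append(p,1))[:3]
E
python3 - <<'E'
from h import *
for n in('top','side'):shot(n,n+'0')
o=r.get_obs();print(o)
E
```

```text
{'clock': 0.1, 'joints': array([ 1.02188863,  0.47773067,  0.02238643,  1.55632974, -0.01153362,
        1.10931427, -0.08309841]), 'qvel': array([ 1.62193897e-03, -2.51505788e-03, -1.77215856e-06, -2.53442593e-03,
        7.57184068e-04,  4.18802713e-04,  1.14607473e-03]), 'tau': array([ 4.83248979e-03, -5.97759461e+01,  1.61363829e+00, -2.81952703e+01,
        1.27972296e-02,  5.03780888e-03, -5.02679097e-05]), 'tcp_pos': array([ 0.28776709, -0.61003687,  0.24942453]), 'orientation': array([-3.0640587e+00, -6.8643090e-01,  7.3561501e-04]), 'contact_force': array([-0.71801332, -0.13964357,  0.27619306]), 'moment': array([-0.02114724, -0.01116056, -0.00882663]), 'gripper_force': 0.0, 'grip_width': 0.08587958240884194}
```

View pics/top0.png

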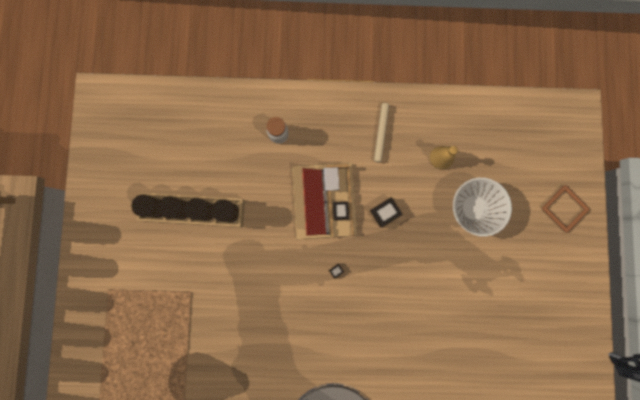

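View pics/side0.png

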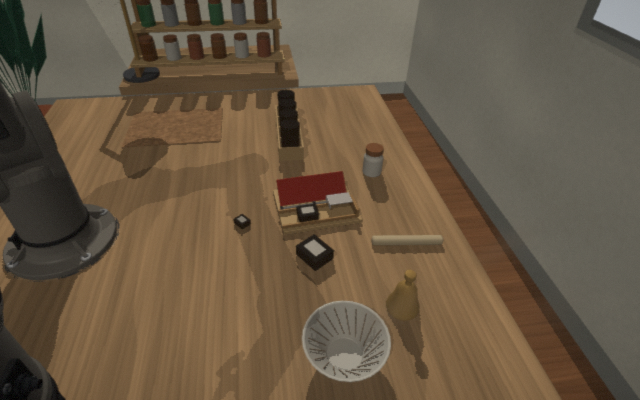

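The top view shows the dock at about (325,200), with the track on the right side of it and the tin at (342,211). The red paddle is at (315,200) and the white cover at (331,178). The look-alikes are at (386,212), which is larger, and (337,271), which is smaller. I'll enlarge the dock.

```bash
python3 - <<'E'
from h import *
im=cv2.imread('pics/top0.png')[155:250,280:415]
cv2.imwrite('pics/c1.png',cv2.resize(im,None,fx=5.9,fy=5.9,interpolation=cv2.INTER_CUBIC))
for u,v in [(315,175),(315,225),(305,200),(322,200),(331,178),(342,211),(386,212),(343,230),(342,196)]: print(u,v,pt('top0',u,v).round(4))
d=np.load('pics/top0.npz');print(d['K'],d['world_from_camera'])
E
```

```text
315 175 [0.6681 0.0641 0.0341]
315 225 [0.5336 0.0604 0.0438]
305 200 [0.597  0.0881 0.0637]
322 200 [0.6024 0.0433 0.0201]
331 178 [0.6608 0.0209 0.0366]
342 211 [ 0.5731 -0.0107  0.033 ]
386 212 [ 0.5738 -0.1291  0.0302]
343 230 [ 0.5231 -0.0159  0.0101]
342 196 [ 0.6157 -0.0112  0.0114]
[[407.28198868   0.         322.98537492]
 [  0.         407.28198868 196.60260154]
 [  0.           0.           1.        ]] [[ 0.02553237 -0.99427792  0.10372809  0.49720513]
 [-0.99950411 -0.02730307 -0.01568656  0.05821238]
 [ 0.01842889 -0.10327613 -0.99448198  1.11823298]
 [ 0.          0.          0.          1.        ]]
```

View pics/c1.png

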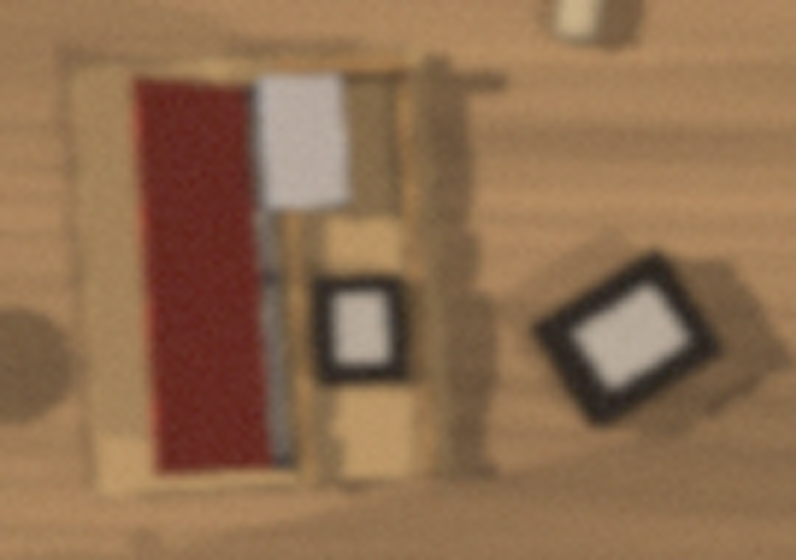

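The enlarged crop shows the dock corners: near-left (100,492) and far-left (75,65). The paddle's outer edge runs (158,472)–(135,80), and the cover's right edge runs (348,205)–(340,73). The tin's top spans (312,275)–(408,382). Next I'll fit the dock pose.

```bash
cat >> h.py <<'E'
def ray(f,u,v,z):
    d=np.load(f'pics/{f}.npz'); W=d['world_from_camera']; k=W[:3,:3]@np.linalg.inv(d['K'])@[u,v,1]; o=W[:3,3]; return o+k*(z-o[2])/k[2]
E
python3 - <<'E'
from h import *
from scipy.optimize import least_squares
c=lambda a,b:(280+(a+.5)/5.9-.5,155+(b+.5)/5.9-.5)
y=75*np.cos(.72)
P=[(100,492,-125,85,12),(75,65,75,85,12),(158,472,-118,y,65),(135,80,60,y,65),(348,205,0,-38,39),(340,73,60,-38,39)]
w=np.array([ray('top0',*c(a,b),z/1e3)[:2] for a,b,_,_,z in P]); q=np.array([p[2:4] for p in P])/1e3
f=lambda s:(s[:2]+q@np.array([[np.cos(s[2]),np.sin(s[2])],[-np.sin(s[2]),np.cos(s[2])]])-w)
s=least_squares(lambda s:f(s).ravel(),[.64,.03,0],loss='soft_l1',f_scale=.002).x
print(s,np.degrees(s[2]));print((f(s)*1e3).round(1))
M=R.from_euler('z',s[2]).as_matrix()
for a,b in[(312,278),(404,275),(320,385),(408,382)]:
    p=ray('top0',*c(a,b),.034)-[s[0],s[1],0];print('tin',(M.T@p*1e3).round(1))
o=r.get_obs();print(R.from_rotvec(o['orientation']).as_matrix().round(3))
print('start pt',s[:2]+M[:2,:2]@[-.095,0])
# depth-based check points
for u,v in [(315,175),(315,225),(305,200),(331,178)]: print((M.T@(pt('top0',u,v)-[s[0],s[1],0])*1e3).round(1))
E
```

```text
[0.62830376 0.03643914 0.08786722] 5.034420927649846
[[-2.1  0.9]
 [-0.4  0.4]
 [-1.8  0.4]
 [ 2.7  0.7]
 [ 1.2 -1.5]
 [ 0.5 -1.2]]
tin [-32.8 -18.2  34. ]
tin [-33.9 -60.   34. ]
tin [-81.3 -18.7  34. ]
tin [-82.4 -58.5  34. ]
[[ 0.904  0.427 -0.001]
 [ 0.427 -0.904  0.001]
 [-0.    -0.002 -1.   ]]
start pt [0.53367025 0.02810249]
[42.1 24.  34.1]
[-92.3  32.1  43.8]
[-26.6  54.2  63.7]
[ 31.  -18.3  36.6]
```

{"fn": "arm_command", "kwargs": {"rows": [{"az":6.75,"fingers":0.65},{"az":6.75},{"az":6.75},{"x":0.015,"y":-0.03},{"x":0.015,"y":-0.03},{"x":0.015,"y":-0.03},{"x":0.015,"y":-0.03},{"x":0.015,"y":-0.03},{"x":0.015,"y":-0.03},{"x":0.015,"y":-0.03}]}}

```text
validation failed for argument at $.ro...
```

{"fn": "arm_command", "kwargs": {"rows": [{"x":0.015,"y":-0.031},{"x":0.015,"y":-0.031},{"x":0.015,"y":-0.031},{"x":0.015,"y":-0.031},{"x":0.015,"y":-0.031},{"x":0.015,"y":-0.031},{"x":0.015,"y":-0.031},{"x":0.015,"y":-0.031},{"x":0.015,"y":-0.031},{"x":0.015,"y":-0.031}]}}

```text
validation failed for argument at $.ro...
```

```bash
cat >> h.py <<'E'
S=np.array([0.6283,0.03644,0]);M=R.from_euler('z',.0879).as_matrix()
def st():
    o=r.get_obs();T=R.from_rotvec(o['orientation']).as_matrix()
    print('t',o['clock'],'dock mm',(M.T@(o['tcp_pos']-S)*1e3).round(1),'F dock',(M.T@o['contact_force']).round(1),'w',round(o['grip_width']*1e3,1),'yaw',np.degrees(np.arctan2(T[1,0],T[0,0])).round(2),'zax',T[:,2].round(3))
E
python3 - <<'E'
from h import *
st(); d=shot('wrist','w1')
E
```

```text
t 0.1 dock mm [-396.  -614.1  249.4] F dock [-0.7 -0.1  0.3] w 85.9 yaw 25.25 zax [-0.001  0.001 -1.   ]
```

View pics/w1.png

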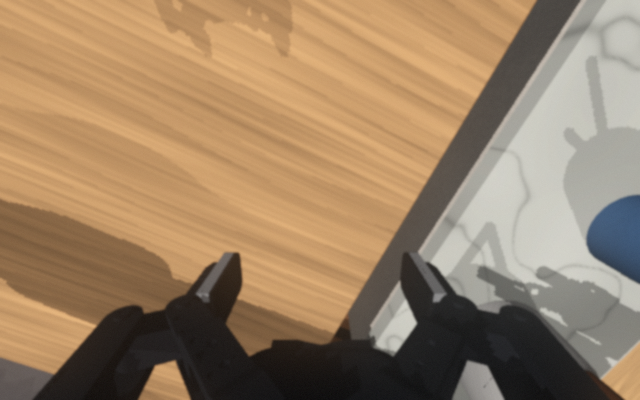

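Both calls were refused, so the arm hasn't moved. The wrist view shows only the open fingertips, at about (225,270) and (415,270), over the table edge. The rows probably need every key, so I'll write them out in full.

{"fn": "arm_command", "kwargs": {"rows": [{"fingers":0.65,"x":0,"y":0,"z":0,"ax":0,"ay":0,"az":6.75},{"fingers":0.65,"x":0,"y":0,"z":0,"ax":0,"ay":0,"az":6.75},{"fingers":0.65,"x":0,"y":0,"z":0,"ax":0,"ay":0,"az":6.75},{"fingers":0.65,"x":0.015,"y":-0.03,"z":0,"ax":0,"ay":0,"az":0},{"fingers":0.65,"x":0.015,"y":-0.03,"z":0,"ax":0,"ay":0,"az":0},{"fingers":0.65,"x":0.015,"y":-0.03,"z":0,"ax":0,"ay":0,"az":0},{"fingers":0.65,"x":0.015,"y":-0.03,"z":0,"ax":0,"ay":0,"az":0},{"fingers":0.65,"x":0.015,"y":-0.03,"z":0,"ax":0,"ay":0,"az":0},{"fingers":0.65,"x":0.015,"y":-0.03,"z":0,"ax":0,"ay":0,"az":0},{"fingers":0.65,"x":0.015,"y":-0.03,"z":0,"ax":0,"ay":0,"az":0}]}}

```text
clock: 0.98
tcp_pos: [0.3745, -0.3904, 0.2501]
orientation: [-3.138, -0.137, 0.0]
contact_force: [0.5, -0.1, -0.3]
grip_width: 0.0704
gripper_force: 0.0
```

{"fn": "arm_command", "kwargs": {"rows": [{"fingers":0.65,"x":0.015,"y":-0.031,"z":0,"ax":0,"ay":0,"az":0},{"fingers":0.65,"x":0.015,"y":-0.031,"z":0,"ax":0,"ay":0,"az":0},{"fingers":0.65,"x":0.015,"y":-0.031,"z":0,"ax":0,"ay":0,"az":0},{"fingers":0.65,"x":0.015,"y":-0.031,"z":0,"ax":0,"ay":0,"az":0},{"fingers":0.65,"x":0.015,"y":-0.031,"z":0,"ax":0,"ay":0,"az":0},{"fingers":0.65,"x":0.015,"y":-0.031,"z":0,"ax":0,"ay":0,"az":0},{"fingers":0.65,"x":0.015,"y":-0.031,"z":0,"ax":0,"ay":0,"az":0},{"fingers":0.65,"x":0.015,"y":-0.031,"z":0,"ax":0,"ay":0,"az":0},{"fingers":0.65,"x":0.015,"y":-0.031,"z":0,"ax":0,"ay":0,"az":0},{"fingers":0.65,"x":0.015,"y":-0.031,"z":0,"ax":0,"ay":0,"az":0}]}}

```text
clock: 1.82
tcp_pos: [0.4968, -0.0686, 0.2503]
orientation: [3.139, 0.137, -0.0]
contact_force: [0.9, -0.6, -1.0]
grip_width: 0.0702
gripper_force: 0.0
```

```bash
python3 - <<'E'
from h import *
st()
E
```

```text
t 1.8167 dock mm [-140.2  -93.1  250.3] F dock [ 0.9 -0.7 -1. ] w 70.2 yaw 5.0 zax [-0. -0. -1.]
```

{"fn": "arm_command", "kwargs": {"rows": [{"fingers":0.65,"x":0.013,"y":-0.03,"z":0,"ax":0,"ay":0,"az":0},{"fingers":0.65,"x":0.014,"y":-0.031,"z":0,"ax":0,"ay":0,"az":0},{"fingers":0.65,"x":0.014,"y":-0.031,"z":0,"ax":0,"ay":0,"az":0},{"fingers":0.65,"x":0,"y":0,"z":0.03,"ax":0,"ay":0,"az":0},{"fingers":0.65,"x":0,"y":0,"z":0.03,"ax":0,"ay":0,"az":0},{"fingers":0.65,"x":0,"y":0,"z":0.03,"ax":0,"ay":0,"az":0},{"fingers":0.65,"x":0,"y":0,"z":0.03,"ax":0,"ay":0,"az":0},{"fingers":0.65,"x":0,"y":0,"z":0.02,"ax":0,"ay":0,"az":0},{"fingers":0.65,"x":0,"y":0,"z":0,"ax":0,"ay":0,"az":0}]}}

```text
clock: 2.57
tcp_pos: [0.5263, 0.0246, 0.1062]
orientation: [3.138, 0.138, -0.013]
contact_force: [-0.5, -0.4, -0.8]
grip_width: 0.0702
gripper_force: 0.0
```

```bash
python3 - <<'E'
from h import *
st(); shot('wrist','w2');d=shot('side','s2')
im=cv2.imread('pics/s2.png')[110:250,220:420];a=cv2.resize(im,(560,392),interpolation=3)
cv2.imwrite('pics/s2c.png',a)
E
```

```text
t 2.5667 dock mm [-102.7   -2.9  106.2] F dock [-0.5 -0.4 -0.8] w 70.2 yaw 5.02 zax [-0.008 -0.001 -1.   ]
```

View pics/w2.png

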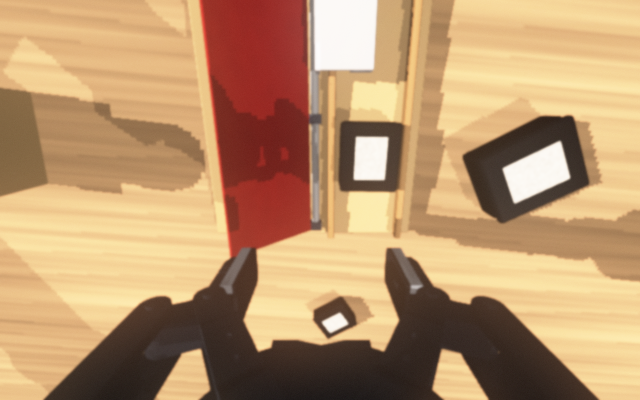

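View pics/s2c.png

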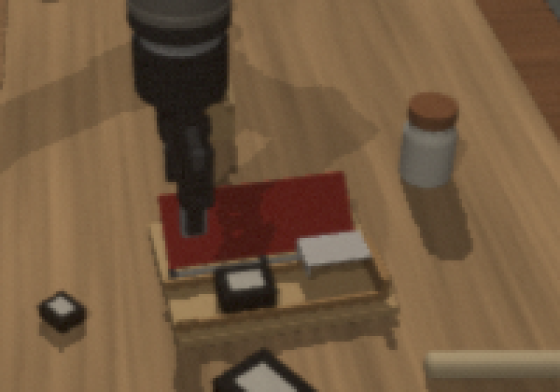

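The wrist view shows the tin's top at (342–402, 122–190), with the lane's near end at row 235. The paddle's near edge runs (230,252)–(312,230) and the cover's lip is at row 70. The side view shows the fingers hovering above the near end of the paddle. I'll check the dock fit with these points.

```bash
python3 - <<'E'
from h import *
st()
g=lambda u,v,z:(M.T@(ray('w2',u,v,z)-S)*1e3).round(1)
print('tin rear',g(342,188,.034),g(401,189,.034),'front',g(343,123,.034),g(401,123,.034))
print('rail ends',g(331,236,.022),g(402,236,.022),'lane edges at v215',g(334,215,.012),g(398,215,.012))
print('cover lip',g(315,70,.039),g(374,71,.039),'paddle',g(230,253,.065),g(201,0,.065))
d=np.load('pics/w2.npz')
for u,v in[(370,180),(360,215),(240,240),(280,225),(345,60),(410,262),(242,262)]:print((u,v),(M.T@(pt('w2',u,v)-S)*1e3).round(1))
E
```

```text
t 2.6667 dock mm [-99.7  -2.7 110.2] F dock [-0.5  1.1 -0.4] w 70.6 yaw 5.01 zax [-0.001 -0.    -1.   ]
tin rear [-78.5 -18.   34. ] [-79.3 -61.5  34. ] front [-32.3 -17.6  34. ] [-32.4 -57.3  34. ]
rail ends [-123.1  -10.8   22. ] [-123.1  -69.7   22. ] lane edges at v215 [-108.3  -13.5   12. ] [-108.3  -67.7   12. ]
cover lip [ 0.   1.3 39. ] [ -0.5 -36.   39. ] paddle [-115.    58.6   65. ] [29.2 58.4 65. ]
(370, 180) [-72.1 -38.1  35.2]
(360, 215) [-108.1  -35.4   12.6]
(240, 240) [-106.6   51.8   62.6]
(280, 225) [-104.8   27.9   41.5]
(345, 60) [  5.6 -17.4  39.7]
(410, 262) [-96.4 -47.2 107.9]
(242, 262) [-92.3  35.  114.7]
```

{"fn": "arm_command", "kwargs": {"rows": [{"fingers":0.65,"x":0,"y":-0.002,"z":0.01,"ax":0,"ay":0,"az":0},{"fingers":0.65,"x":0,"y":0,"z":0.01,"ax":0,"ay":0,"az":0},{"fingers":0.65,"x":0,"y":0,"z":0.01,"ax":0,"ay":0,"az":0},{"fingers":0.65,"x":0,"y":0,"z":0.01,"ax":0,"ay":0,"az":0},{"fingers":0.65,"x":0,"y":0,"z":0.01,"ax":0,"ay":0,"az":0},{"fingers":0.65,"x":0,"y":0,"z":0.01,"ax":0,"ay":0,"az":0},{"fingers":0.65,"x":0,"y":0,"z":0.005,"ax":0,"ay":0,"az":0},{"fingers":0.65,"x":0,"y":0,"z":0,"ax":0,"ay":0,"az":0}]}}

```text
clock: 3.33
tcp_pos: [0.5292, 0.0272, 0.0442]
orientation: [-3.138, -0.138, 0.001]
contact_force: [-0.2, -0.3, 3.4]
grip_width: 0.07
gripper_force: 1.3
```

```bash
python3 - <<'E'
from h import *
st()
shot('wrist','w3')
E
```

```text
t 3.3333 dock mm [-99.5  -0.5  44.2] F dock [-0.2 -0.3  3.4] w 70.0 yaw 5.02 zax [-0.001  0.    -1.   ]
```

View pics/w3.png

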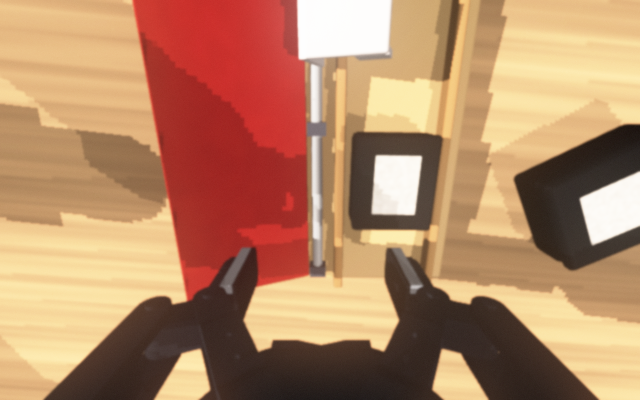

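The wrist view shows the left fingertip on the paddle at (240,265), partly pressing it. The right fingertip at (400,265) is in the lane, behind the tin's rear edge at row 230. I'll keep pressing.

{"fn": "arm_command", "kwargs": {"rows": [{"fingers":0.65,"x":0,"y":0,"z":0.004,"ax":0,"ay":0,"az":0},{"fingers":0.65,"x":0,"y":0,"z":0.004,"ax":0,"ay":0,"az":0},{"fingers":0.65,"x":0,"y":0,"z":0,"ax":0,"ay":0,"az":0},{"fingers":0.65,"x":0,"y":0,"z":0,"ax":0,"ay":0,"az":0}]}}

```text
clock: 3.72
tcp_pos: [0.5297, 0.0274, 0.0375]
orientation: [-3.138, -0.138, -0.001]
contact_force: [0.4, 1.9, 3.7]
grip_width: 0.0703
gripper_force: 1.8
```

{"fn": "arm_command", "kwargs": {"rows": [{"fingers":0.65,"x":0,"y":0,"z":0.002,"ax":0,"ay":0,"az":0},{"fingers":0.65,"x":0,"y":0,"z":0,"ax":0,"ay":0,"az":0},{"fingers":0.65,"x":0,"y":0,"z":0,"ax":0,"ay":0,"az":0}]}}

```text
clock: 3.97
tcp_pos: [0.5297, 0.0273, 0.0355]
orientation: [-3.138, -0.137, -0.001]
contact_force: [0.2, 2.7, 3.8]
grip_width: 0.0704
gripper_force: 1.9
```

{"fn": "arm_command", "kwargs": {"rows": [{"fingers":0.65,"x":0,"y":0,"z":0.002,"ax":0,"ay":0,"az":0},{"fingers":0.65,"x":0,"y":0,"z":0,"ax":0,"ay":0,"az":0},{"fingers":0.65,"x":0,"y":0,"z":0,"ax":0,"ay":0,"az":0}]}}

```text
clock: 4.22
tcp_pos: [0.5296, 0.0272, 0.0334]
orientation: [-3.138, -0.137, -0.001]
contact_force: [0.6, 3.1, 4.9]
grip_width: 0.0704
gripper_force: 2.0
```

{"fn": "arm_command", "kwargs": {"rows": [{"fingers":0.65,"x":0,"y":0,"z":0.002,"ax":0,"ay":0,"az":0},{"fingers":0.65,"x":0,"y":0,"z":0,"ax":0,"ay":0,"az":0},{"fingers":0.65,"x":0,"y":0,"z":0,"ax":0,"ay":0,"az":0}]}}

```text
clock: 4.47
tcp_pos: [0.5296, 0.0272, 0.0314]
orientation: [-3.138, -0.137, -0.001]
contact_force: [0.6, 3.4, 4.9]
grip_width: 0.0706
gripper_force: 2.1
```

{"fn": "arm_command", "kwargs": {"rows": [{"fingers":0.65,"x":0,"y":0,"z":0.002,"ax":0,"ay":0,"az":0},{"fingers":0.65,"x":0,"y":0,"z":0,"ax":0,"ay":0,"az":0},{"fingers":0.65,"x":0,"y":0,"z":0,"ax":0,"ay":0,"az":0}]}}

```text
clock: 4.72
tcp_pos: [0.5296, 0.0273, 0.0294]
orientation: [-3.138, -0.138, -0.001]
contact_force: [1.1, 4.4, 4.0]
grip_width: 0.0703
gripper_force: 2.3
```

```bash
python3 - <<'E'
from h import *
st()
d=shot('wrist','w4')
for u,v in[(160,100),(200,100),(250,100),(290,100),(180,200),(230,200),(280,200),(320,20),(345,20),(310,10)]:print((u,v),(M.T@(pt('w4',u,v)-S)*1e3).round(1))
E
```

```text
t 4.7167 dock mm [-99.2  -0.5  29.4] F dock [1.4 4.3 4. ] w 70.3 yaw 5.02 zax [ 0.  0. -1.]
(160, 100) [-15.9  73.2  20.1]
(200, 100) [-15.9  55.1  19.9]
(250, 100) [-15.9  32.5  19.2]
(290, 100) [-15.9  14.2  18.5]
(180, 200) [-63.8  71.7  19.9]
(230, 200) [-63.9  46.4  19.5]
(280, 200) [-64.2  21.   18.5]
(320, 20) [ 7.7  0.2 48.8]
(345, 20) [ 5.9 -7.5 55.2]
(310, 10) [11.5  3.6 45.6]
```

View pics/w4.png

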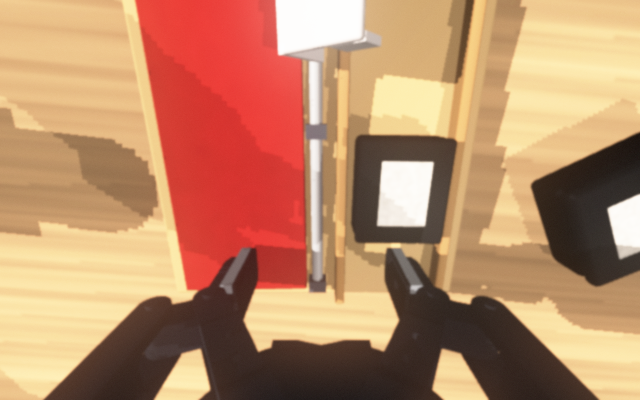

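The wrist view shows the paddle nearly level, at about 0.69 rad. The cover has swung left, with its lip ending at (380,40). The lane ahead of the tin at (355–455, 135–242) is clear. I'll press a little more and push.

{"fn": "arm_command", "kwargs": {"rows": [{"fingers":0.65,"x":0,"y":0,"z":0.001,"ax":0,"ay":0,"az":0},{"fingers":0.65,"x":0,"y":0,"z":0.001,"ax":0,"ay":0,"az":0},{"fingers":0.65,"x":0.003,"y":0,"z":0,"ax":0,"ay":0,"az":0},{"fingers":0.65,"x":0.004,"y":0,"z":0,"ax":0,"ay":0,"az":0},{"fingers":0.65,"x":0.004,"y":0,"z":0,"ax":0,"ay":0,"az":0},{"fingers":0.65,"x":0.004,"y":0,"z":0,"ax":0,"ay":0,"az":0},{"fingers":0.65,"x":0.004,"y":0,"z":0,"ax":0,"ay":0,"az":0},{"fingers":0.65,"x":0.004,"y":0,"z":0,"ax":0,"ay":0,"az":0},{"fingers":0.65,"x":0.004,"y":0,"z":0,"ax":0,"ay":0,"az":0}]}}

```text
clock: 5.52
tcp_pos: [0.5319, 0.0281, 0.0254]
orientation: [3.129, 0.15, -0.076]
contact_force: [-69.5, -1.3, 80.8]
grip_width: 0.0705
gripper_force: 40.3
```

```bash
python3 - <<'E'
from h import *
st()
d=shot('wrist','w5')
for u,v in[(160,100),(200,100),(250,100),(290,100)]:print((u,v),(M.T@(pt('w5',u,v)-S)*1e3).round(1))
E
```

```text
t 5.5167 dock mm [-96.8   0.1  25.4] F dock [-69.3   4.8  80.8] w 70.5 yaw 5.47 zax [-0.048 -0.01  -0.999]
(160, 100) [-14.7  71.6  16.6]
(200, 100) [-14.5  54.3  16.1]
(250, 100) [-14.3  32.   17.5]
(290, 100) [-14.2  14.6  17.6]
```

View pics/w5.png

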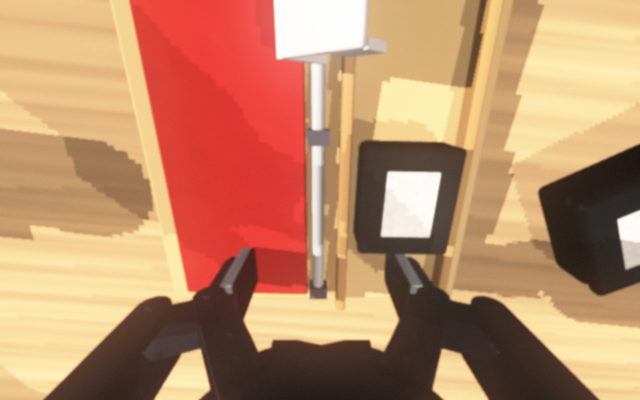

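The pads dug in: pressed against the hard stop (81 N), they stuck instead of sliding. I'll ease back and then slide inside the spring's range instead.

{"fn": "arm_command", "kwargs": {"rows": [{"fingers":0.65,"x":-0.008,"y":0,"z":-0.001,"ax":0,"ay":0,"az":0},{"fingers":0.65,"x":-0.008,"y":0,"z":-0.001,"ax":0,"ay":0,"az":0},{"fingers":0.65,"x":-0.008,"y":0,"z":-0.001,"ax":0,"ay":0,"az":0},{"fingers":0.65,"x":0,"y":0,"z":0,"ax":0,"ay":0,"az":0},{"fingers":0.65,"x":0,"y":0,"z":0,"ax":0,"ay":0,"az":0}]}}

```text
clock: 5.98
tcp_pos: [0.5299, 0.0262, 0.03]
orientation: [3.137, 0.137, -0.006]
contact_force: [-3.0, -0.5, 4.3]
grip_width: 0.0703
gripper_force: 2.3
```

```bash
python3 - <<'E'
from h import *
st()
E
```

```text
t 5.9833 dock mm [-98.9  -1.5  30. ] F dock [-3.  -0.2  4.3] w 70.3 yaw 5.01 zax [-0.004 -0.002 -1.   ]
```

{"fn": "arm_command", "kwargs": {"rows": [{"fingers":0.65,"x":0.003,"y":0,"z":0,"ax":0,"ay":0,"az":0},{"fingers":0.65,"x":0.003,"y":0,"z":0,"ax":0,"ay":0,"az":0},{"fingers":0.65,"x":0.003,"y":0,"z":0,"ax":0,"ay":0,"az":0},{"fingers":0.65,"x":0,"y":0,"z":0,"ax":0,"ay":0,"az":0}]}}

```text
clock: 6.32
tcp_pos: [0.5419, 0.0274, 0.0301]
orientation: [3.138, 0.136, -0.0]
contact_force: [-1.9, -2.4, 3.9]
grip_width: 0.0705
gripper_force: 2.2
```

```bash
python3 - <<'E'
from h import *
st()
E
```

```text
t 6.3167 dock mm [-86.9  -1.4  30.1] F dock [-2.2 -2.2  3.9] w 70.5 yaw 4.97 zax [-0.    -0.001 -1.   ]
```

{"fn": "arm_command", "kwargs": {"rows": [{"fingers":0.65,"x":0.004,"y":0,"z":0,"ax":0,"ay":0,"az":0},{"fingers":0.65,"x":0.004,"y":0,"z":0,"ax":0,"ay":0,"az":0},{"fingers":0.65,"x":0.004,"y":0,"z":0,"ax":0,"ay":0,"az":0},{"fingers":0.65,"x":0.004,"y":0,"z":0,"ax":0,"ay":0,"az":0},{"fingers":0.65,"x":0.004,"y":0,"z":0,"ax":0,"ay":0,"az":0},{"fingers":0.65,"x":0,"y":0,"z":0,"ax":0,"ay":0,"az":0}]}}

```text
clock: 6.82
tcp_pos: [0.5626, 0.03, 0.0305]
orientation: [-3.138, -0.137, -0.003]
contact_force: [-1.2, -0.4, 4.5]
grip_width: 0.0703
gripper_force: 2.1
```

```bash
python3 - <<'E'
from h import *
st()
shot('wrist','w6')
for u,v in[(160,100),(200,100),(250,100),(290,100)]:print((u,v),(M.T@(pt('w6',u,v)-S)*1e3).round(1))
E
```

```text
t 6.8167 dock mm [-66.   -0.6  30.5] F dock [-1.2 -0.3  4.5] w 70.3 yaw 5.0 zax [ 0.002  0.    -1.   ]
(160, 100) [17.3 73.2 21. ]
(200, 100) [17.3 55.  21. ]
(250, 100) [17.3 32.4 19.8]
(290, 100) [16.5 12.  38.7]
```

View pics/w6.png

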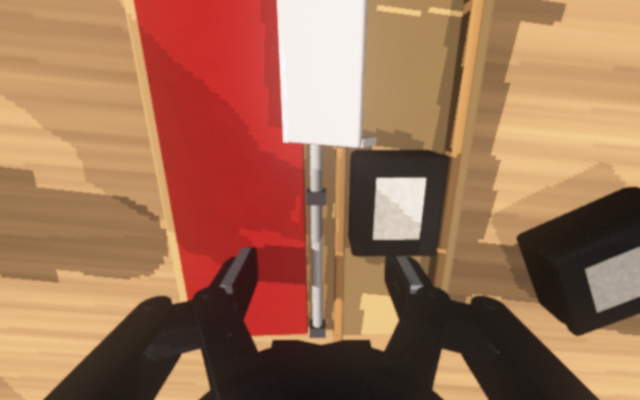

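The wrist view shows the paddle still down, at about 0.67 rad. The tin, at (350–448, 150–255), is straight in the lane and passing right of the lip, whose corner is at (370,143). I'll keep pushing, using numeric checks from here on.

{"fn": "arm_command", "kwargs": {"rows": [{"fingers":0.65,"x":0.004,"y":0,"z":0.0005,"ax":0,"ay":0,"az":0},{"fingers":0.65,"x":0.004,"y":0,"z":0,"ax":0,"ay":0,"az":0},{"fingers":0.65,"x":0.004,"y":0,"z":0,"ax":0,"ay":0,"az":0},{"fingers":0.65,"x":0.004,"y":0,"z":0,"ax":0,"ay":0,"az":0},{"fingers":0.65,"x":0.004,"y":0,"z":0,"ax":0,"ay":0,"az":0},{"fingers":0.65,"x":0.004,"y":0,"z":0,"ax":0,"ay":0,"az":0},{"fingers":0.65,"x":0,"y":0,"z":0,"ax":0,"ay":0,"az":0}]}}

```text
clock: 7.45
tcp_pos: [0.5863, 0.032, 0.03]
orientation: [-3.138, -0.137, -0.002]
contact_force: [-1.2, 0.0, 4.6]
grip_width: 0.0701
gripper_force: 2.2
```

```bash
python3 - <<'E'
from h import *
st()
shot('wrist','w7')
for u,v in[(160,100),(200,100),(250,150)]:print((u,v),(M.T@(pt('w7',u,v)-S)*1e3).round(1))
E
```

```text
t 7.45 dock mm [-42.2  -0.7  30. ] F dock [-1.2  0.1  4.6] w 70.1 yaw 5.0 zax [ 0.001  0.    -1.   ]
(160, 100) [41.1 73.  20.7]
(200, 100) [41.1 55.  20. ]
(250, 150) [18.3 34.2 19.1]
```

{"fn": "arm_command", "kwargs": {"rows": [{"fingers":0.65,"x":0.004,"y":0,"z":0,"ax":0,"ay":0,"az":0},{"fingers":0.65,"x":0.004,"y":0,"z":0,"ax":0,"ay":0,"az":0},{"fingers":0.65,"x":0.004,"y":0,"z":0,"ax":0,"ay":0,"az":0},{"fingers":0.65,"x":0.004,"y":0,"z":0,"ax":0,"ay":0,"az":0},{"fingers":0.65,"x":0.004,"y":0,"z":0,"ax":0,"ay":0,"az":0},{"fingers":0.65,"x":0,"y":0,"z":0,"ax":0,"ay":0,"az":0}]}}

```text
clock: 8.0
tcp_pos: [0.6056, 0.0336, 0.0299]
orientation: [3.139, 0.137, 0.001]
contact_force: [-1.3, 0.6, 3.4]
grip_width: 0.0702
gripper_force: 2.2
```

```bash
cat >> h.py <<'E'
def tin(f):
    d=np.load(f'pics/{f}.npz');g=d['frame'];z=d['depth'];v,u=np.mgrid[:400,:640]
    p=np.stack([u,v,np.ones_like(u)],-1)@np.linalg.inv(d['K']).T*z[...,None]
    W=d['world_from_camera'];p=(p@W[:3,:3].T+W[:3,3]-S)@M*1e3
    m=(z>0)&(abs(p[...,2]-34.5)<3)&(p[...,1]<-15)&(p[...,1]>-68)&(p[...,0]>-95)&(p[...,0]<75)&((g.max(-1)<70)|(g.min(-1)>140))
    q=p[m]; print('tin n',m.sum(),'x 1/99%',np.percentile(q[:,0],[1,99]).round(1),'y',np.percentile(q[:,1],[1,99]).round(1),'z',np.median(q[:,2]).round(1))
E
python3 - <<'E'
from h import *
st()
shot('wrist','w8');tin('w6');tin('w7');tin('w8')
for u,v in[(160,100),(200,100),(250,150)]:print((u,v),(M.T@(pt('w8',u,v)-S)*1e3).round(1))
E
```

```text
t 8.0 dock mm [-22.9  -0.8  29.9] F dock [-1.3  0.7  3.4] w 70.2 yaw 5.0 zax [ 0.  0. -1.]
tin n 8731 x 1/99% [-60.8  -6.2] y [-55.5 -15.4] z 34.8
tin n 7763 x 1/99% [-39.5  17.7] y [-55.2 -15.9] z 34.8
tin n 5107 x 1/99% [-23.7  37.2] y [-55. -23.] z 34.8
(160, 100) [60.7 77.1 12.8]
(200, 100) [60.7 57.8 13. ]
(250, 150) [37.6 34.  19.3]
```

{"fn": "arm_command", "kwargs": {"rows": [{"fingers":0.65,"x":0.004,"y":0,"z":0,"ax":0,"ay":0,"az":0},{"fingers":0.65,"x":0.004,"y":0,"z":0,"ax":0,"ay":0,"az":0},{"fingers":0.65,"x":0.004,"y":0,"z":0,"ax":0,"ay":0,"az":0},{"fingers":0.65,"x":0.004,"y":0,"z":0,"ax":0,"ay":0,"az":0},{"fingers":0.65,"x":0.002,"y":0,"z":0,"ax":0,"ay":0,"az":0},{"fingers":0.65,"x":0,"y":0,"z":0,"ax":0,"ay":0,"az":0}]}}

```text
clock: 8.55
tcp_pos: [0.6232, 0.0352, 0.0298]
orientation: [3.139, 0.137, 0.0]
contact_force: [-1.2, -0.2, 4.0]
grip_width: 0.0704
gripper_force: 2.2
```

{"fn": "arm_command", "kwargs": {"rows": [{"fingers":0.65,"x":0.002,"y":0,"z":0,"ax":0,"ay":0,"az":0},{"fingers":0.65,"x":0,"y":0,"z":0,"ax":0,"ay":0,"az":0}]}}

```text
clock: 8.72
tcp_pos: [0.6248, 0.0354, 0.0298]
orientation: [3.139, 0.137, -0.001]
contact_force: [-3.0, -1.1, 3.8]
grip_width: 0.0706
gripper_force: 2.3
```

{"fn": "arm_command", "kwargs": {"rows": [{"fingers":0.65,"x":0.0015,"y":0,"z":0,"ax":0,"ay":0,"az":0},{"fingers":0.65,"x":0,"y":0,"z":0,"ax":0,"ay":0,"az":0}]}}

```text
clock: 8.88
tcp_pos: [0.6263, 0.0354, 0.0298]
orientation: [3.139, 0.137, -0.0]
contact_force: [-3.8, -0.5, 4.2]
grip_width: 0.07
gripper_force: 2.4
```

```bash
python3 - <<'E'
from h import *
st()
shot('wrist','w9');tin('w9')
E
```

```text
t 8.8833 dock mm [-2.  -0.8 29.8] F dock [-3.8 -0.2  4.2] w 70.0 yaw 5.0 zax [-0. -0. -1.]
tin n 4896 x 1/99% [-3.1 58.1] y [-54.8 -25.3] z 34.8
```

{"fn": "arm_command", "kwargs": {"rows": [{"fingers":0.65,"x":0.001,"y":0,"z":0,"ax":0,"ay":0,"az":0},{"fingers":0.65,"x":0,"y":0,"z":0,"ax":0,"ay":0,"az":0}]}}

```text
clock: 9.1
tcp_pos: [0.6275, 0.0356, 0.0298]
orientation: [3.139, 0.137, -0.0]
contact_force: [-4.1, -0.2, 4.7]
grip_width: 0.0705
gripper_force: 2.4
```

{"fn": "arm_command", "kwargs": {"rows": [{"fingers":0.65,"x":0.001,"y":0,"z":0,"ax":0,"ay":0,"az":0},{"fingers":0.65,"x":0,"y":0,"z":0,"ax":0,"ay":0,"az":0}]}}

```text
clock: 9.27
tcp_pos: [0.6277, 0.0356, 0.0297]
orientation: [3.138, 0.137, -0.003]
contact_force: [-6.3, 0.0, 6.5]
grip_width: 0.0702
gripper_force: 4.1
```

{"fn": "arm_command", "kwargs": {"rows": [{"fingers":0.65,"x":0.001,"y":0,"z":0,"ax":0,"ay":0,"az":0},{"fingers":0.65,"x":0,"y":0,"z":0,"ax":0,"ay":0,"az":0}]}}

```text
clock: 9.43
tcp_pos: [0.6278, 0.0356, 0.0296]
orientation: [3.138, 0.136, -0.006]
contact_force: [-9.2, -0.5, 8.2]
grip_width: 0.0707
gripper_force: 5.2
```

The arm has stalled against the stop at 9 N, so the tin is home. I'll back out of the cover zone with the paddle still held, then lift.

{"fn": "arm_command", "kwargs": {"rows": [{"fingers":0.65,"x":-0.004,"y":0,"z":0,"ax":0,"ay":0,"az":0},{"fingers":0.65,"x":-0.005,"y":0,"z":0,"ax":0,"ay":0,"az":0},{"fingers":0.65,"x":-0.005,"y":0,"z":0,"ax":0,"ay":0,"az":0},{"fingers":0.65,"x":-0.005,"y":0,"z":0,"ax":0,"ay":0,"az":0},{"fingers":0.65,"x":-0.005,"y":0,"z":0,"ax":0,"ay":0,"az":0},{"fingers":0.65,"x":-0.005,"y":0,"z":0,"ax":0,"ay":0,"az":0},{"fingers":0.65,"x":-0.005,"y":0,"z":0,"ax":0,"ay":0,"az":0},{"fingers":0.65,"x":-0.005,"y":0,"z":0,"ax":0,"ay":0,"az":0},{"fingers":0.65,"x":0,"y":0,"z":0,"ax":0,"ay":0,"az":0}]}}

```text
clock: 10.18
tcp_pos: [0.5891, 0.0322, 0.0296]
orientation: [3.138, 0.138, -0.002]
contact_force: [0.8, -0.2, 4.4]
grip_width: 0.0705
gripper_force: 2.3
```

```bash
python3 - <<'E'
from h import *
st()
shot('wrist','w10');tin('w10')
E
```

```text
t 10.1833 dock mm [-39.4  -0.7  29.6] F dock [ 0.8 -0.2  4.4] w 70.5 yaw 5.02 zax [-0.002 -0.    -1.   ]
tin n 9798 x 1/99% [-33.6  58.7] y [-54.5 -18.4] z 34.9
```

```bash
python3 - <<'E'
from h import *
d=np.load('pics/w10.npz');g=d['frame'];z=d['depth'];v,u=np.mgrid[:400,:640]
p=np.stack([u,v,np.ones_like(u)],-1)@np.linalg.inv(d['K']).T*z[...,None]
W=d['world_from_camera'];p=(p@W[:3,:3].T+W[:3,3]-S)@M*1e3
for y in(-30,-36,-42,-48,-54):
    m=(abs(p[...,1]-y)<1.5)&(abs(p[...,2]-34.7)<1.5)&(p[...,0]>-10)&(p[...,0]<85); q=p[m][:,0]
    w=(abs(p[...,1]-y)<1.5)&(p[...,2]>36)&(p[...,0]>30)&(p[...,0]<85); 
    print(y,m.sum(),q.min().round(1),q.max().round(1),'wall',p[w][:,0].min().round(1) if w.any() else None)
E
```

```text
-30 864 9.2 60.1 wall 30.7
-36 867 9.7 60.2 wall 30.7
-42 864 9.7 60.2 wall 32.7
-48 888 10.1 60.2 wall 34.7
-54 560 10.7 60.4 wall 31.5
```

{"fn": "arm_command", "kwargs": {"rows": [{"fingers":0.65,"x":0,"y":0,"z":-0.003,"ax":0,"ay":0,"az":0},{"fingers":0.65,"x":0,"y":0,"z":-0.004,"ax":0,"ay":0,"az":0},{"fingers":0.65,"x":0,"y":0,"z":-0.005,"ax":0,"ay":0,"az":0},{"fingers":0.65,"x":0,"y":0,"z":-0.006,"ax":0,"ay":0,"az":0},{"fingers":0.65,"x":0,"y":0,"z":-0.008,"ax":0,"ay":0,"az":0},{"fingers":0.65,"x":0,"y":0,"z":-0.01,"ax":0,"ay":0,"az":0},{"fingers":0.65,"x":0,"y":0,"z":-0.02,"ax":0,"ay":0,"az":0},{"fingers":0.65,"x":0,"y":0,"z":-0.03,"ax":0,"ay":0,"az":0},{"fingers":0.65,"x":0,"y":0,"z":-0.03,"ax":0,"ay":0,"az":0},{"fingers":0.65,"x":0,"y":0,"z":-0.03,"ax":0,"ay":0,"az":0}]}}

```text
clock: 11.07
tcp_pos: [0.59, 0.0332, 0.1777]
orientation: [-3.138, -0.139, 0.001]
contact_force: [0.4, 0.6, -0.3]
grip_width: 0.0707
gripper_force: 0.0
```

```bash
python3 - <<'E'
from h import *
r.grab_frame('top');r.grab_frame('top')
st()
shot('wrist','w11');d=np.load('pics/w11.npz');g=d['frame'];z=d['depth'];v,u=np.mgrid[:400,:640]
p=np.stack([u,v,np.ones_like(u)],-1)@np.linalg.inv(d['K']).T*z[...,None]
W=d['world_from_camera'];p=(p@W[:3,:3].T+W[:3,3]-S)@M*1e3
for x in(5,20,40,55):
  for y in(-5,-20,-34,-44,-52,-60):
    m=(abs(p[...,0]-x)<2)&(abs(p[...,1]-y)<2)&(p[...,2]<90)
    print(x,y,np.median(p[m][:,2]).round(1) if m.any() else None,end=' | ')
  print()
for x in(-60,20):print('paddle',[np.median(p[(abs(p[...,0]-x)<2)&(abs(p[...,1]-y)<2)&(p[...,2]<90)][:,2]).round(1) for y in(15,35,50)])
for y in(-44,-48,-52):
    m=(abs(p[...,1]-y)<1.5)&(abs(p[...,2]-34.7)<1.5)&(p[...,0]>-10)&(p[...,0]<85);print(p[m][:,0].min().round(1),p[m][:,0].max().round(1))
E
```

```text
t 11.1667 dock mm [-34.8   0.3 181.9] F dock [0.3 0.4 0.8] w 70.4 yaw 5.05 zax [ 0.01   0.002 -1.   ]
5 -5 39.6 | 5 -20 39.6 | 5 -34 39.3 | 5 -44 12.9 | 5 -52 12.6 | 5 -60 12.8 | 
20 -5 40.1 | 20 -20 39.9 | 20 -34 39.4 | 20 -44 35.3 | 20 -52 34.9 | 20 -60 12.7 | 
40 -5 39.8 | 40 -20 39.7 | 40 -34 39.9 | 40 -44 35.5 | 40 -52 34.8 | 40 -60 13.3 | 
55 -5 39.6 | 55 -20 39.7 | 55 -34 39.6 | 55 -44 35.1 | 55 -52 34.9 | 55 -60 12.7 | 
paddle [np.float64(29.7), np.float64(47.2), np.float64(60.7)]
paddle [np.float64(29.7), np.float64(47.5), np.float64(60.3)]
10.3 59.8
10.4 59.8
10.3 59.8
```

The tin spans dock x 10 to 60, flat at z 34.9 mm and home. The cover is shut at 39.6 mm and the fingers are clear. I'll let the arm settle and hand in.

{"fn": "arm_command", "kwargs": {"rows": [{"fingers":0.65,"x":0,"y":0,"z":0,"ax":0,"ay":0,"az":0},{"fingers":0.65,"x":0,"y":0,"z":0,"ax":0,"ay":0,"az":0},{"fingers":0.65,"x":0,"y":0,"z":0,"ax":0,"ay":0,"az":0},{"fingers":0.65,"x":0,"y":0,"z":0,"ax":0,"ay":0,"az":0}]}}

```text
clock: 11.55
tcp_pos: [0.5899, 0.0324, 0.1747]
orientation: [3.139, 0.137, -0.004]
contact_force: [-0.2, 0.4, 0.3]
grip_width: 0.0708
gripper_force: 0.0
```

```bash
python3 -c "
from bench import r
print(r.hand_in())"
```

```text
the job is handed in; nothing more can be done
None
```

The job is handed in at about 11.6 s: the tin is home against the back stop, the cover is shut over it and the fingers are clear; on the first push the fingertip stuck on the fully pressed paddle and the wrist force read about 107 N (limit 120 N), so I eased off and slid it with the paddle held lightly.

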